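# Pack out a wooden test board in its panel holder

### The arm

A 7-joint arm with a two-finger parallel gripper is mounted at the origin on a cart in front of the work surface, level with it; the furniture and walls round the work are solid. World frame = base frame: x ahead of the robot, y to its left, z up, the work surface at z = 0. Lengths are in m, angles in rad, forces in N, time in s.
With the tool pointing down it reaches from about 0.425 to 0.825 m from the base axis. Payload 3.6 kg.
Tool frame: the origin (TCP) lies at the very end of the fingers, on their centre line; the grasp point (between the pads) lies env.hold_point_z behind it (env.hold_point_z is the distance from the TCP to the grasp point, in m); z points along the fingers, x is the direction in which the jaws open and shut, and the axes are right-handed (so a half turn about z gives the same grasp; the last joint's range is limited). The gripper opens to 85 mm and grips with 20 to 120 N. Pads are 22 mm wide; open, the fingers measure 114 mm over their backs; the gripper's body (76 mm by 85 mm) begins 54 mm behind the grasp point. The pads swing forward as they close: fully open they stand 13 mm farther back than shut.
Start: joints at [-1.19, 0.615, -0.013, 1.423, 0.008, 1.103, -0.04], TCP at [0.258, 0.597, 0.231] pointing down, gripper open.
Joint ranges: [-3.12, 3.12], [-0.3, 2.06], [-1.34, 1.32], [0.26, 2.42], [-1.36, 4.5], [0.01, 1.98], [-2.84, 2.84]. Speed limits (rad/s): [2.79, 2.79, 3.14, 3.14, 3.14, 3.14, 3.14].

### API

Orientations are given as a 3x3 rotation matrix whose columns are the frame's x, y, z axes.
In Python, from cell import sensors, vision, env gives the robot as it stands.
- The arm moves only by the tool send_rows, never from a script. Its argument "motion" is a list of rows, each an object of numbers: "tx", "ty", "tz": the shift along the tool's x, y, z in mm; "rx", "ry", "rz": the turn, a rotation vector about the tool's x, y, z in rad. A call has 1 to 8 rows; each row is the pose to reach, as a shift and turn from the pose measured when the call began, along the tool's axes at that moment; what a row does not reach only later rows make up. A row lasts 1/8 s, in which the tool goes at most 62.5 mm and 10.7 degrees, less where a joint would pass 70% of its speed; a pose out of reach is approached as far as the arm can. A call with a gripper value outside its range is refused whole. "hand" is the finger opening in mm, from 0 to 85.4, set as the call begins (left out, the last holds). The fingers move at their own pace and stop on an object; "newtons" is the grip in N (left out, the last holds). Time passes only in rows, so rows that repeat a pose let the fingers close. It gives the time, the measured TCP pose, the force and the opening at its end, in the units of the state.
- sensors.get_obs(): the state, without advancing time (a new reading comes with each control period).
- vision.read_camera(name): name is "side" or "top"; returns the picture (400x640x3 uint8, red, green, blue); there is no depth.
- vision.camera_model(name): a dict with "intrinsics" (3x3 intrinsics, pixels), "dist_coeffs" ([k1, k2, p1, p2, k3] as OpenCV has them; the pictures are not rectified), "pose" (4x4, takes a point from camera to world coordinates). Camera axes: x right, y up, looking along -z (the intrinsics and any distortion apply to the point x, -y, -z); pixel columns grow to the right and rows downward; lengths in m; the calibration is good to about 2 mm. A picture is of the moment at which its call begins. camera_model takes no time and is no camera call.
- env.finish_job(): hands the job in, once; it reports no verdict.
The state is a dict: "clock": time; "q": joint angles; "dq": joint speeds; "tau": joint torques, N m; "eef_pos": TCP position; "tool_rot": TCP orientation; "contact_force": force on the tool from outside, world axes, zero at the start; "torque": the same for the moment, N m; "finger_gap": finger opening in m.
Only numpy, scipy, OpenCV 4.12 (cv2) and the standard library are available. Lean on these libraries where they do the work, as an engineer would, in place of code of your own. Each camera call takes 0.05 s, during which the arm holds its last target. There are 200 camera calls.

### The job

Make the wooden test board fast in the panel holder for the brush-out: find by trial which of the three aluminium packing pieces fits snugly between the sprung plate and the board's edge, and leave that one upright in the gap, pushed fully down onto the holder's base, so that it holds the sprung plate pressed back. A piece that is too thick must not be forced, and one that drops in loosely must come out again; leave the pieces you do not use on the bench, clear of the holder, and do not disturb the beaker, the tub or the brush.

Things in the scene. Friction and masses are not known exactly. Their poses are not given: they have to be found in the camera images.
- holder: Fixed panel holder: aluminium base plate 210 x 210 x 8 mm; origin under its centre, z up. In +x order: spring housing (x -103 to -86 mm, 25 mm high over the bench), steel sprung plate, open gap, loose wooden board 120 (x) x 190 (y) x 18 mm flat on the base (top 26 mm over the bench), fence bar behind it (30 mm high with its nuts). The fence sits elsewhere each time.
- gap_floor (a point): Point on the base (8 mm over the bench) at the foot of the sprung plate's face at rest (holder x = -68 mm), mid-width; axes as the holder's: +x crosses the gap to the board's square edge, y runs along it. The gap, from the plate at rest to the board, is 8 to 18.5 mm, not given. The snug piece is 0 to 5.5 mm thicker than it; thinner ones are loose, thicker ones do not go in.
- plate_mount (a point): Middle of the spring housing's top, 25 mm over the bench (fixed). From here the sprung plate (70 mm wide in y, 6 mm thick, top edge 27.5 mm over the bench, bevelled 2 mm on the gap side) is pushed in +x by two springs: 3 N at rest against its stop, 0.6 N more per mm that it is pressed back, hard stop after 5.5 mm.
- pack_thin_centre (a point): Centre of the thin packing piece, 22.5 mm above its foot: a loose bare aluminium bar 12 mm thick (own x), 60 mm long (y), 45 mm high (z), one round hole through its thickness, standing on the bench, about 84 g. The lowest 9 mm taper in by 3 mm a side to a foot 6 mm wide. In the gap its thickness lies across it; seated, its centre is 30.5 mm over the bench.
- pack_middle_centre (a point): Centre of the middle packing piece, 22.5 mm above its foot: a loose bare aluminium bar 16 mm thick (own x), 60 mm long (y), 45 mm high (z), two round holes through its thickness, standing on the bench, about 111 g. The lowest 9 mm taper in by 3 mm a side to a foot 10 mm wide. In the gap its thickness lies across it; seated, its centre is 30.5 mm over the bench.
- pack_thick_centre (a point): Centre of the thick packing piece, 22.5 mm above its foot: a loose bare aluminium bar 20 mm thick (own x), 60 mm long (y), 45 mm high (z), three round holes through its thickness, standing on the bench, about 139 g. The lowest 9 mm taper in by 3 mm a side to a foot 14 mm wide. In the gap its thickness lies across it; seated, its centre is 30.5 mm over the bench.
- beaker: Small glass beaker, 47 mm wide, 58 mm high, standing on the bench; origin at the centre of its underside.
- tub: White lidded tub, 83 mm wide, 75 mm high, standing on the bench; origin at the centre of its underside.
- brush: Flat paint brush 25 x 182 x 10 mm lying on the bench; origin at the centre of its underside, y along the handle.
Mind the look-alikes: they are no part of the job. What is shaped like the part that bears pack_thick_centre but red is not meant.

How it is judged:
By the outcome, as a careful person would: the job done as asked, in the order asked, and still so for the second after the job is handed in, with the robot touching nothing.
It also fails if it takes over 72 s, if anything falls off the work surface, if the arm or the gripper's body presses on something with over 40 N, if the wrist force passes 120 N, or if a joint passes its speed limit or range.

## Working session

There is one attempt and no reset: what is moved stays moved. The work goes in short steps, Python scripts to look and compute and a tool call to move; the robot and the scene stay as the last step left them, time stands still between calls to the robot, and variables do not carry over. Pictures are saved under pics/ and viewed, about 8 in all and at most 12, crops included, and the job is handed in when it is done.

Besides the shell and the picture viewer there is one more tool, called after ">>>" as name(argument=value, ...), one argument or row to a line, values as JSON. send_rows: Moves the arm, as the interface text tells. Its arguments: {"type":"object","properties":{"motion":{"type":"array","items":{"type":"object","properties":{"tx":{"type":"number"},"ty":{"type":"number"},"tz":{"type":"number"},"rx":{"type":"number"},"ry":{"type":"number"},"rz":{"type":"number"}}}},"hand":{"type":"number"},"newtons":{"type":"number"}},"required":["motion"]}

```bash
mkdir -p pics; cat > h.py <<'E'
import numpy as np,cv2
from cell import sensors,vision,env
def snap(n,f):
    im=vision.read_camera(n); cv2.imwrite('pics/'+f,im[:,:,::-1]); return im
def ray(n,uv):
    m=vision.camera_model(n);K=np.array(m['intrinsics'],float);d=np.array(m['dist_coeffs'],float);T=np.array(m['pose'])
    p=cv2.undistortPoints(np.array(uv,float).reshape(-1,1,2),K,d).reshape(-1,2)
    D=np.c_[p[:,0],-p[:,1],-np.ones(len(p))]@T[:3,:3].T
    return T[:3,3],D
def onz(n,uv,z):
    c,D=ray(n,uv); return c+D*((z-c[2])/D[:,2])[:,None]
def proj(n,P):
    m=vision.camera_model(n);K=np.array(m['intrinsics'],float);d=np.array(m['dist_coeffs'],float);T=np.linalg.inv(np.array(m['pose']))
    p=np.array(P,float).reshape(-1,3)@T[:3,:3].T+T[:3,3]; p=p*[1,-1,-1]
    return cv2.projectPoints(p,np.zeros(3),np.zeros(3),K,d)[0].reshape(-1,2)
E
python3 - <<'E'
from h import *
a=snap('top','t0.png');b=snap('side','s0.png')
for n in('top','side'):
    m=vision.camera_model(n);print(n,np.round(m['pose'],3).tolist(),np.round(m['intrinsics'],1).tolist())
o=sensors.get_obs();print(o['eef_pos'],np.round(o['tool_rot'],3).tolist(),o['finger_gap'],env.hold_point_z,o['clock'])
E
```

```text
top [[0.013, 0.992, -0.127, 0.385], [-1.0, 0.012, -0.009, -0.055], [-0.007, 0.127, 0.992, 1.215], [0.0, 0.0, 0.0, 1.0]] [[386.2, 0.0, 322.4], [0.0, 386.2, 197.4], [0.0, 0.0, 1.0]]
side [[0.998, 0.039, -0.053, 0.494], [-0.065, 0.48, -0.875, -0.878], [-0.008, 0.877, 0.481, 0.521], [0.0, 0.0, 0.0, 1.0]] [[371.9, 0.0, 324.0], [0.0, 371.9, 202.6], [0.0, 0.0, 1.0]]
[0.25750231 0.59606973 0.2302319 ] [[0.397, 0.918, -0.001], [0.918, -0.397, -0.002], [-0.002, 0.0, -1.0]] 0.0856239424536706 0.0187 0.1
```

View pics/t0.png

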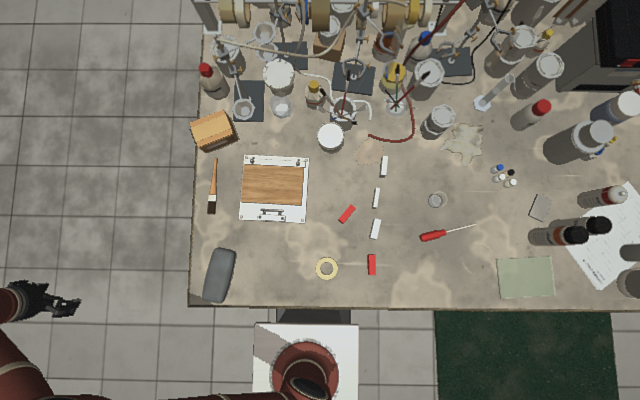

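View pics/s0.png

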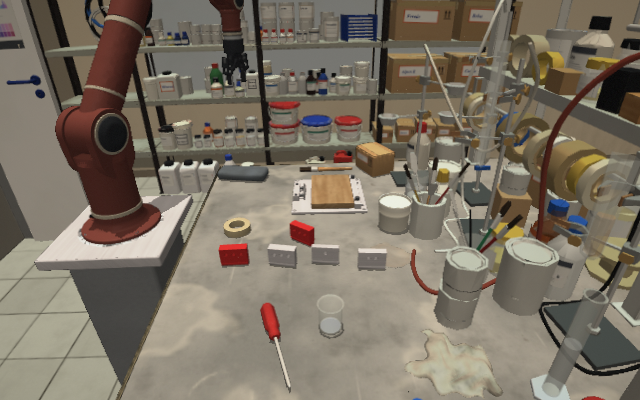

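Top view: the holder is at about (274,189), with its spring housing at the bottom (row 213), so holder +x is roughly world +x. Three bare aluminium pieces sit at (384,166), (376,198) and (376,229). The red look-alikes at (347,214) and (372,264) are not meant. The side view shows the same three at (372,258), (325,254) and (282,255). I'll enlarge both views to read the hole counts.

```bash
python3 - <<'E'
from h import *
t=cv2.imread('pics/t0.png');s=cv2.imread('pics/s0.png')
A=cv2.resize(t[145:245,230:400],None,fx=4.6,fy=4.6,interpolation=cv2.INTER_CUBIC)[:, :782]
B=cv2.resize(s[240:274,215:395],(782,140),interpolation=cv2.INTER_CUBIC)
cv2.imwrite('pics/c0.png',np.vstack([A,B])[:600])
# segmentation: pieces
g=t.astype(int);mn=g.min(2);mx=g.max(2)
m=((mn>185)&(mx-mn<25)).astype(np.uint8)
n,l,st,c=cv2.connectedComponentsWithStats(m[140:260,230:400])
for i in range(1,n):
    if st[i,4]>25:
        pts=np.argwhere(l==i)[:,::-1]+[230,140]
        r=cv2.minAreaRect(pts.astype(np.float32)); W=onz('top',[r[0]],.045)[0]
        bx=onz('top',cv2.boxPoints(r),.045)
        print(st[i],np.round(r[0],1),np.round(r[1],1),round(r[2],1),'W',W.round(4),'\n',bx[:,:2].round(3).tolist())
E
```

```text
[ 88   0  24   8 135] [329.5 143.5] [ 7. 23.] 90.0 W [ 0.704  -0.0646  0.045 ] 
 [[0.715, -0.029], [0.716, -0.1], [0.693, -0.1], [0.692, -0.029]]
[   9   15   70   68 1568] [273.5 188.2] [66.3 65. ] 3.2 W [0.5612 0.1057 0.045 ] 
 [[0.466, 0.209], [0.668, 0.206], [0.658, 0.0], [0.457, 0.008]]
[151  16   7  19  96] [384.1 165. ] [ 5.  18.4] 5.7 W [ 0.638  -0.2338  0.045 ] 
 [[0.61, -0.223], [0.668, -0.229], [0.666, -0.244], [0.609, -0.238]]
[144  48   6  19  73] [376.3 197. ] [ 3.8 18.6] 9.5 W [ 0.5381 -0.2091  0.045 ] 
 [[0.511, -0.199], [0.567, -0.208], [0.566, -0.22], [0.509, -0.21]]
[141  79  10  20 128] [375.4 228.3] [ 6.5 19.2] 13.0 W [ 0.4428 -0.2062  0.045 ] 
 [[0.417, -0.19], [0.473, -0.203], [0.469, -0.222], [0.412, -0.209]]
```

View pics/c0.png

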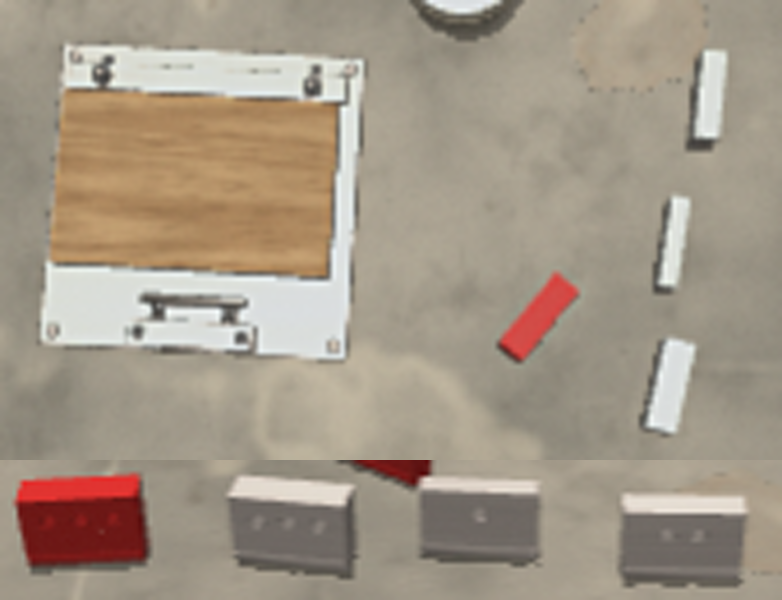

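The hole counts in the side crop, left to right, are: red with three (look-alike), then aluminium with three at side (282,255), which is thick and top (376,229). One hole at (325,254) is thin and top (376,198). Two holes at (372,258) is middle and top (384,166). Next I'll measure the holder's pose and the gap from edge profiles.

```bash
python3 - <<'E'
from h import *
t=cv2.imread('pics/t0.png').astype(float)
def edge(p0,p1,samples,dirn,ch,thr):
    pass
g=t[:,:,2]; sat=t.max(2)-t.min(2)
# base outline: white mask corner lines at z=.008 -- subpixel by 50% crossing
gray=t.mean(2)
def cross(img,pa,pb,level,first=True):
    u=np.linspace(0,1,400);P=np.array(pa)+(np.array(pb)-pa)*u[:,None]
    v=cv2.remap(img.astype(np.float32),P[:,:1].astype(np.float32),P[:,1:].astype(np.float32),cv2.INTER_LINEAR)[:,0]
    i=np.where(np.diff(np.sign(v-level)))[0]
    return (P[i[0]] if first else P[i[-1]]) if len(i) else None
def line(pts,z):
    W=onz('top',pts,z)[:,:2]; c=W.mean(0);d=np.linalg.svd(W-c)[2][0]; r=(W-c)@[-d[1],d[0]]
    return c,d,r.std()
bot=[cross(gray,(c,230),(c,214),185) for c in range(244,302,4)]
lef=[cross(gray,(232,r),(243,r),185) for r in range(204,218,2)]
rig=[cross(gray,(316,r),(303,r),185) for r in range(165,218,4)]
brd=[cross(sat,(c,212),(c,195),40) for c in range(246,300,4)]
for n,p,z in(('bot',bot,.008),('left',lef,.008),('right',rig,.008),('board',brd,.026)):
    p=np.array([q for q in p if q is not None]);c,d,s=line(p,z)
    print(n,len(p),c.round(4),d.round(4),round(s,4),'deg from y',round(np.degrees(np.arctan2(d[0],d[1])),2))
# profile columns across plate
for c in range(262,285,3): print(c,[int(x) for x in gray[200:216,c]])
print(proj('top',[[.5,.1,.0275],[.51,.1,.0275]]))
E
```

```text
bot 15 [0.4656 0.1125] [-0.04   -0.9992] 0.0025 deg from y -177.71
left 7 [0.4964 0.2173] [-0.9978  0.0658] 0.0005 deg from y -86.23
right 14 [0.5595 0.0066] [-0.9993  0.0371] 0.0008 deg from y -87.87
board 14 [0.5177 0.1115] [0.044 0.999] 0.0004 deg from y 2.52
262 [137, 140, 138, 139, 225, 220, 220, 222, 178, 98, 85, 181, 221, 181, 155, 225]
265 [142, 146, 134, 120, 226, 221, 219, 223, 221, 122, 81, 114, 111, 112, 134, 223]
268 [145, 139, 118, 105, 227, 222, 218, 222, 222, 116, 96, 127, 229, 221, 179, 219]
271 [145, 143, 133, 122, 224, 223, 218, 221, 221, 139, 113, 125, 229, 224, 218, 219]
274 [148, 148, 136, 115, 185, 223, 220, 222, 221, 139, 129, 113, 228, 224, 220, 212]
277 [156, 152, 137, 143, 149, 223, 221, 221, 219, 147, 150, 103, 226, 229, 216, 191]
280 [154, 149, 132, 137, 137, 226, 221, 220, 220, 180, 183, 78, 99, 100, 80, 137]
283 [153, 154, 142, 137, 108, 227, 222, 219, 221, 215, 133, 129, 225, 226, 220, 173]
[[275.47037595 208.70924278]
 [275.56228648 205.49234872]]
```

```bash
python3 - <<'E'
from h import *
# col 271: board lower edge row ~203.5 (z .008) / top ~; plate bevel foot row ~208.6 (z .0255)
print(onz('top',[[271,203.4],[271,203.6]],.008)[:,:2].round(4), onz('top',[[271,208.4],[271,208.7]],.0255)[:,:2].round(4))
g=cv2.imread('pics/s0.png')
c=cv2.resize(g[165:220,285:375],None,fx=8,fy=8,interpolation=cv2.INTER_CUBIC);cv2.imwrite('pics/c1.png',c)
P=np.array([.5706,.110,0]);ax=np.array([.9991,-.042,0]);ay=np.array([.042,.9991,0])
print(((proj('side',[P+ax*x+ay*y+[0,0,z] for x,y,z in((-.068,-.035,.0255),(-.068,-.035,.008),(-.052,-.095,.026),(-.052,-.095,.008),(-.105,-.105,.008))])-[285,165])*8).round(0).tolist())
E
```

```text
[[0.5185 0.1171]
 [0.5179 0.1171]] [[0.501  0.1142]
 [0.5    0.1141]]
[[170.0, 233.0], [171.0, 276.0], [213.0, 312.0], [214.0, 357.0], [60.0, 375.0]]
```

View pics/c1.png

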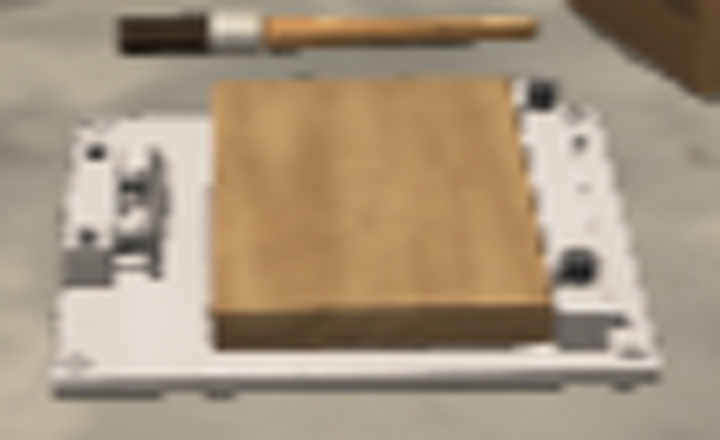

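The measured gap is about 17 mm, with top giving 17.5 and side about 18. That makes the thick piece the first to try. Now I'll add a move helper and approach it.

```bash
cat >> h.py <<'E'
def go(p,yaw):
    o=sensors.get_obs();R=np.array(o['tool_rot']);e=np.array(o['eef_pos'])
    d=R.T@(np.array(p)-e)*1000
    a=np.radians(yaw);Rt=np.array([[np.cos(a),np.sin(a),0],[np.sin(a),-np.cos(a),0],[0,0,-1.]])
    r=cv2.Rodrigues(R.T@Rt)[0].ravel()
    print('t',o['clock'],'eef',np.round(e,4),'yaw',round(np.degrees(np.arctan2(R[1,0],R[0,0])),2),'F',np.round(o['contact_force'],1),'gap',round(o['finger_gap']*1e3,1),'-> t',d.round(1),'r',r.round(3))
E
python3 -c "
from h import *
go([.5,.2,.2],66.6)
go([.443,-.206,.12],76.9)"
```

```text
t 0.1 eef [0.2575 0.5961 0.2302] yaw 66.64 F [0.5 0.6 0.1] gap 85.6 -> t [-267.4  379.7   30.9] r [0.    0.002 0.001]
t 0.1 eef [0.2575 0.5961 0.2302] yaw 66.64 F [0.5 0.6 0.1] gap 85.6 -> t [-662.5  488.3  111.8] r [-0.     0.002 -0.179]
```

>>> send_rows(
  motion=[
    {"tx": -267,"ty": 380,"tz": 30},
    {"tx": -267,"ty": 380,"tz": 30},
    {"tx": -267,"ty": 380,"tz": 30},
    {"tx": -267,"ty": 380,"tz": 30},
    {"tx": -267,"ty": 380,"tz": 30},
    {"tx": -267,"ty": 380,"tz": 30},
    {"tx": -267,"ty": 380,"tz": 30},
    {"tx": -267,"ty": 380,"tz": 30},
  ],
  hand=50,
)

```text
invalid input
```

>>> send_rows(
  motion=[
    {"tx": -395,"ty": 108,"tz": 80,"rz": -0.18},
    {"tx": -395,"ty": 108,"tz": 80,"rz": -0.18},
    {"tx": -395,"ty": 108,"tz": 80,"rz": -0.18},
    {"tx": -395,"ty": 108,"tz": 80,"rz": -0.18},
    {"tx": -395,"ty": 108,"tz": 80,"rz": -0.18},
    {"tx": -395,"ty": 108,"tz": 80,"rz": -0.18},
    {"tx": -395,"ty": 108,"tz": 80,"rz": -0.18},
    {"tx": -395,"ty": 108,"tz": 80,"rz": -0.18},
  ],
)

```text
invalid input
```

```bash
python3 -c "
from h import *
go([.443,-.206,.023],76.9)"
```

```text
t 0.1 eef [0.2575 0.5961 0.2302] yaw 66.64 F [0.5 0.6 0.1] gap 85.6 -> t [-662.3  488.3  208.8] r [-0.     0.002 -0.179]
```

>>> send_rows(
  motion=[
    {"tx": -267,"ty": 380,"tz": 30,"rx": 0,"ry": 0,"rz": 0},
    {"tx": -267,"ty": 380,"tz": 30,"rx": 0,"ry": 0,"rz": 0},
    {"tx": -267,"ty": 380,"tz": 30,"rx": 0,"ry": 0,"rz": 0},
    {"tx": -267,"ty": 380,"tz": 30,"rx": 0,"ry": 0,"rz": 0},
    {"tx": -267,"ty": 380,"tz": 30,"rx": 0,"ry": 0,"rz": 0},
    {"tx": -267,"ty": 380,"tz": 30,"rx": 0,"ry": 0,"rz": 0},
    {"tx": -267,"ty": 380,"tz": 30,"rx": 0,"ry": 0,"rz": 0},
    {"tx": -267,"ty": 380,"tz": 30,"rx": 0,"ry": 0,"rz": 0},
  ],
  hand=50,
)

```text
clock: 1.1
eef_pos: [0.5021, 0.1951, 0.2003]
tool_rot: [[0.403, 0.915, -0.001], [0.915, -0.403, -0.005], [-0.005, 0.001, -1.0]]
contact_force: [-0.6, 0.5, 0.2]
finger_gap: 0.0502
```

>>> send_rows(
  motion=[
    {"tx": -390,"ty": 108,"tz": 80,"rx": 0,"ry": 0,"rz": -0.18},
    {"tx": -390,"ty": 108,"tz": 80,"rx": 0,"ry": 0,"rz": -0.18},
    {"tx": -390,"ty": 108,"tz": 80,"rx": 0,"ry": 0,"rz": -0.18},
    {"tx": -390,"ty": 108,"tz": 80,"rx": 0,"ry": 0,"rz": -0.18},
    {"tx": -390,"ty": 108,"tz": 80,"rx": 0,"ry": 0,"rz": -0.18},
    {"tx": -390,"ty": 108,"tz": 80,"rx": 0,"ry": 0,"rz": -0.18},
    {"tx": -390,"ty": 108,"tz": 80,"rx": 0,"ry": 0,"rz": -0.18},
    {"tx": -390,"ty": 108,"tz": 80,"rx": 0,"ry": 0,"rz": -0.18},
  ],
)

```text
clock: 2.1
eef_pos: [0.4419, -0.2101, 0.1215]
tool_rot: [[0.241, 0.971, -0.003], [0.971, -0.241, -0.007], [-0.007, -0.002, -1.0]]
contact_force: [-0.2, 0.1, 0.0]
finger_gap: 0.05
```

```bash
python3 -c "
from h import *
go([.443,-.206,.023],76.9)"
```

```text
t 2.1 eef [ 0.4419 -0.2101  0.1215] yaw 76.08 F [-0.2  0.1  0. ] gap 50.0 -> t [ 4.9  0.2 98.5] r [-0.002  0.007 -0.014]
```

>>> send_rows(
  motion=[
    {"tx": 5,"ty": 0,"tz": 50,"rx": 0,"ry": 0.007,"rz": -0.014},
    {"tx": 5,"ty": 0,"tz": 70,"rx": 0,"ry": 0.007,"rz": -0.014},
    {"tx": 5,"ty": 0,"tz": 85,"rx": 0,"ry": 0.007,"rz": -0.014},
    {"tx": 5,"ty": 0,"tz": 95,"rx": 0,"ry": 0.007,"rz": -0.014},
    {"tx": 5,"ty": 0,"tz": 98,"rx": 0,"ry": 0.007,"rz": -0.014},
    {"tx": 5,"ty": 0,"tz": 98,"rx": 0,"ry": 0.007,"rz": -0.014},
  ],
)

```text
clock: 2.85
eef_pos: [0.4432, -0.2059, 0.0238]
tool_rot: [[0.227, 0.974, -0.001], [0.974, -0.227, -0.0], [-0.0, -0.001, -1.0]]
contact_force: [0.1, -0.6, 0.4]
finger_gap: 0.0497
```

>>> send_rows(
  motion=[
    {"tx": 0,"ty": 0,"tz": 0,"rx": 0,"ry": 0,"rz": 0},
    {"tx": 0,"ty": 0,"tz": 0,"rx": 0,"ry": 0,"rz": 0},
    {"tx": 0,"ty": 0,"tz": 0,"rx": 0,"ry": 0,"rz": 0},
    {"tx": 0,"ty": 0,"tz": 0,"rx": 0,"ry": 0,"rz": 0},
    {"tx": 0,"ty": 0,"tz": 0,"rx": 0,"ry": 0,"rz": 0},
  ],
  hand=10,
  newtons=50,
)

```text
clock: 3.48
eef_pos: [0.4436, -0.2062, 0.0245]
tool_rot: [[0.227, 0.974, 0.0], [0.974, -0.227, -0.001], [-0.001, 0.0, -1.0]]
contact_force: [0.4, -0.0, 6.4]
finger_gap: 0.0189
```

```bash
python3 -c "
from h import *
go([.443,-.206,.10],76.9)"
```

```text
t 3.475 eef [ 0.4436 -0.2062  0.0245] yaw 76.88 F [ 0.4 -0.   6.4] gap 18.9 -> t [ -0.   -0.6 -75.5] r [ 0.     0.001 -0.   ]
```

>>> send_rows(
  motion=[
    {"tx": 0,"ty": 0,"tz": -10,"rx": 0,"ry": 0,"rz": 0},
    {"tx": 0,"ty": 0,"tz": -40,"rx": 0,"ry": 0,"rz": 0},
    {"tx": 0,"ty": 0,"tz": -80,"rx": 0,"ry": 0,"rz": 0},
    {"tx": 0,"ty": 0,"tz": -100,"rx": 0,"ry": 0,"rz": 0},
    {"tx": 0,"ty": 0,"tz": -100,"rx": 0,"ry": 0,"rz": 0},
  ],
)

```text
clock: 4.1
eef_pos: [0.4444, -0.2064, 0.126]
tool_rot: [[0.227, 0.974, 0.004], [0.974, -0.227, -0.002], [-0.001, 0.004, -1.0]]
contact_force: [-0.2, 0.3, -2.0]
finger_gap: 0.019
```

```bash
python3 -c "
from h import *
go([.508,.113,.12],-2.4)
"
```

```text
t 4.1 eef [ 0.4444 -0.2064  0.126 ] yaw 76.88 F [-0.2  0.3 -2. ] gap 19.0 -> t [325.6 -10.5   5.6] r [ 0.004 -0.002  1.384]
```

>>> send_rows(
  motion=[
    {"tx": 50,"ty": 0,"tz": 0,"rx": 0,"ry": 0,"rz": 0.17},
    {"tx": 100,"ty": -3,"tz": 0,"rx": 0,"ry": 0,"rz": 0.35},
    {"tx": 150,"ty": -5,"tz": 0,"rx": 0,"ry": 0,"rz": 0.53},
    {"tx": 200,"ty": -7,"tz": 0,"rx": 0,"ry": 0,"rz": 0.71},
    {"tx": 250,"ty": -9,"tz": 0,"rx": 0,"ry": 0,"rz": 0.89},
    {"tx": 290,"ty": -10,"tz": 0,"rx": 0,"ry": 0,"rz": 1.07},
    {"tx": 315,"ty": -10,"tz": 0,"rx": 0,"ry": 0,"rz": 1.24},
    {"tx": 326,"ty": -10,"tz": 0,"rx": 0,"ry": 0,"rz": 1.38},
  ],
)

```text
clock: 5.1
eef_pos: [0.5076, 0.1157, 0.1239]
tool_rot: [[0.999, -0.039, 0.001], [-0.039, -0.999, -0.003], [0.001, 0.002, -1.0]]
contact_force: [-0.7, -0.3, -1.2]
finger_gap: 0.0186
```

>>> send_rows(
  motion=[
    {"tx": 0,"ty": 0,"tz": 0,"rx": 0,"ry": 0,"rz": 0},
    {"tx": 0,"ty": 0,"tz": 0,"rx": 0,"ry": 0,"rz": 0},
  ],
)

```text
clock: 5.35
eef_pos: [0.5066, 0.115, 0.123]
tool_rot: [[0.999, -0.038, -0.002], [-0.038, -0.999, -0.004], [-0.001, 0.004, -1.0]]
contact_force: [0.0, 0.0, -1.7]
finger_gap: 0.0194
```

```bash
python3 -c "
from h import *
go([.508,.113,.07],-2.4)
s=snap('side','s1.png')
cv2.imwrite('pics/c2.png',cv2.resize(s[110:225,280:380],None,fx=5,fy=5,interpolation=cv2.INTER_CUBIC)[:,:,::-1])
"
```

```text
t 5.35 eef [0.5066 0.115  0.123 ] yaw -2.16 F [ 0.   0.  -1.7] gap 19.4 -> t [ 1.5  1.7 53. ] r [0.004 0.001 0.004]
```

View pics/c2.png

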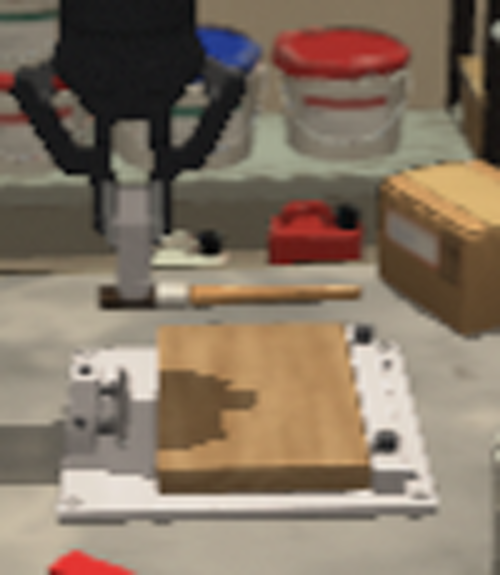

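The piece hangs upright in the jaws (crop 118–150), just short of the board edge (158). Next I'll lower it to just above the gap and check the alignment.

>>> send_rows(
  motion=[
    {"tx": 2,"ty": 2,"tz": 30,"rx": 0.004,"ry": 0,"rz": 0.004},
    {"tx": 2,"ty": 2,"tz": 55,"rx": 0.004,"ry": 0,"rz": 0.004},
    {"tx": 2,"ty": 2,"tz": 65,"rx": 0.004,"ry": 0,"rz": 0.004},
    {"tx": 2,"ty": 2,"tz": 65,"rx": 0.004,"ry": 0,"rz": 0.004},
    {"tx": 2,"ty": 2,"tz": 65,"rx": 0.004,"ry": 0,"rz": 0.004},
  ],
)

```text
clock: 6.02
eef_pos: [0.5096, 0.1122, 0.0592]
tool_rot: [[0.999, -0.043, 0.001], [-0.043, -0.999, 0.001], [0.001, -0.001, -1.0]]
contact_force: [-0.4, 0.4, -2.3]
finger_gap: 0.0191
```

```bash
python3 -c "
from h import *
go([.509,.113,.056],-2.4)
s=snap('side','s2.png');t=snap('top','t2.png')
A=cv2.resize(s[140:220,285:365],(480,480),interpolation=cv2.INTER_CUBIC)
cv2.imwrite('pics/c3.png',A[:,:,::-1])
o=sensors.get_obs();e=np.array(o['eef_pos']);R=np.array(o['tool_rot'])
# predicted outline of near end of the piece foot/top and board edge
for dx in(-.010,.010,-.007,.007):
  z=0.0 if abs(dx)<.01 else .009
  p=e+R[:,0]*dx+R[:,1]*.03;p[2]=e[2]-.0242+z
  print(dx,((proj('side',[p])[0]-[285,140])*6).round(0))
for y in(-.095,-.03):
  p=np.array([.5178,.1115,.026])+np.array([.042,.9991,0])*(y)
  print('board',y,((proj('side',[p])[0]-[285,140])*6).round(0))
"
```

```text
t 6.025 eef [0.5096 0.1122 0.0592] yaw -2.47 F [-0.4  0.4 -2.3] gap 19.1 -> t [-0.6 -0.8  3.2] r [-0.001 -0.001 -0.001]
-0.01 [120. 286.]
0.01 [161. 285.]
-0.007 [127. 303.]
0.007 [156. 302.]
board -0.095 [158. 385.]
board -0.03 [159. 320.]
```

View pics/c3.png

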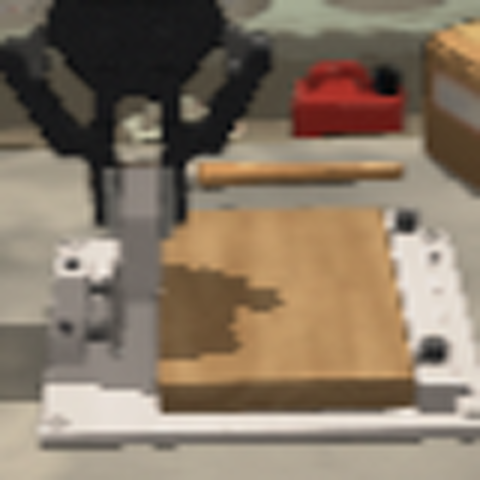

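The piece is over the gap: board edge at crop x≈159, plate face ≈122 (about 18 mm apart), and the foot spans 123–157. I'll lower it in small steps while watching the force.

>>> send_rows(
  motion=[
    {"tx": -1,"ty": -1,"tz": 4,"rx": 0,"ry": 0,"rz": 0},
    {"tx": -1,"ty": -1,"tz": 8,"rx": 0,"ry": 0,"rz": 0},
    {"tx": -1,"ty": -1,"tz": 10,"rx": 0,"ry": 0,"rz": 0},
    {"tx": -1,"ty": -1,"tz": 12,"rx": 0,"ry": 0,"rz": 0},
  ],
)

```text
clock: 6.62
eef_pos: [0.5085, 0.1134, 0.047]
tool_rot: [[0.999, -0.043, 0.001], [-0.043, -0.999, 0.001], [0.001, -0.001, -1.0]]
contact_force: [0.5, -0.1, -1.6]
finger_gap: 0.0187
```

>>> send_rows(
  motion=[
    {"tx": 0,"ty": 0,"tz": 2,"rx": 0,"ry": 0,"rz": 0},
    {"tx": 0,"ty": 0,"tz": 4,"rx": 0,"ry": 0,"rz": 0},
    {"tx": 0,"ty": 0,"tz": 6,"rx": 0,"ry": 0,"rz": 0},
  ],
)

```text
clock: 7.0
eef_pos: [0.5081, 0.1134, 0.0418]
tool_rot: [[0.999, -0.043, 0.0], [-0.043, -0.999, 0.002], [-0.0, -0.002, -1.0]]
contact_force: [-3.9, 0.3, 11.0]
finger_gap: 0.0189
```

Contact: 11 N upward, with the board edge pushing towards -x. I'll ease over towards the plate and carry on gently.

>>> send_rows(
  motion=[
    {"tx": -1,"ty": 0,"tz": 0,"rx": 0,"ry": 0,"rz": 0},
    {"tx": -1.5,"ty": 0,"tz": 2,"rx": 0,"ry": 0,"rz": 0},
    {"tx": -1.5,"ty": 0,"tz": 4,"rx": 0,"ry": 0,"rz": 0},
  ],
)

```text
clock: 7.38
eef_pos: [0.5076, 0.1136, 0.0386]
tool_rot: [[0.999, -0.043, 0.002], [-0.043, -0.999, 0.002], [0.002, -0.002, -1.0]]
contact_force: [0.7, 0.6, 5.0]
finger_gap: 0.0191
```

>>> send_rows(
  motion=[
    {"tx": 0,"ty": 0,"tz": 2,"rx": 0,"ry": 0,"rz": 0},
    {"tx": 0,"ty": 0,"tz": 4,"rx": 0,"ry": 0,"rz": 0},
    {"tx": 0,"ty": 0,"tz": 5,"rx": 0,"ry": 0,"rz": 0},
  ],
)

```text
clock: 7.75
eef_pos: [0.5077, 0.1136, 0.0335]
tool_rot: [[0.999, -0.043, 0.002], [-0.043, -0.999, 0.002], [0.002, -0.002, -1.0]]
contact_force: [-1.8, -0.6, 5.0]
finger_gap: 0.0192
```

>>> send_rows(
  motion=[
    {"tx": 0,"ty": 0,"tz": 1,"rx": 0,"ry": 0,"rz": 0},
    {"tx": 0,"ty": 0,"tz": 2,"rx": 0,"ry": 0,"rz": 0},
    {"tx": 0,"ty": 0,"tz": 3,"rx": 0,"ry": 0,"rz": 0},
  ],
)

```text
clock: 8.12
eef_pos: [0.5076, 0.1137, 0.0324]
tool_rot: [[0.999, -0.043, 0.002], [-0.043, -0.999, 0.004], [0.002, -0.004, -1.0]]
contact_force: [-5.6, -0.9, 26.8]
finger_gap: 0.0189
```

The piece stops at TCP z 0.0324, against 0.032 expected for full seating. Sliding resistance was about 6 N, so the spring is pressed. I'll release, rise, close the fingers and look.

>>> send_rows(
  motion=[
    {"tx": 0,"ty": 0,"tz": -0.5,"rx": 0,"ry": 0,"rz": 0},
    {"tx": 0,"ty": 0,"tz": -0.5,"rx": 0,"ry": 0,"rz": 0},
    {"tx": 0,"ty": 0,"tz": -0.5,"rx": 0,"ry": 0,"rz": 0},
    {"tx": 0,"ty": 0,"tz": -20,"rx": 0,"ry": 0,"rz": 0},
    {"tx": 0,"ty": 0,"tz": -50,"rx": 0,"ry": 0,"rz": 0},
    {"tx": 0,"ty": 0,"tz": -50,"rx": 0,"ry": 0,"rz": 0},
  ],
  hand=38,
)

```text
clock: 8.88
eef_pos: [0.509, 0.1136, 0.0838]
tool_rot: [[0.999, -0.043, 0.007], [-0.043, -0.999, 0.004], [0.006, -0.004, -1.0]]
contact_force: [0.1, 0.5, -1.5]
finger_gap: 0.0381
```

```bash
python3 -c "
from h import *
go([.508,.1137,.065],-2.4)
s=snap('side','s3.png')
A=cv2.resize(s[140:220,285:365],(480,480),interpolation=cv2.INTER_CUBIC)
cv2.imwrite('pics/c4.png',A[:,:,::-1])
for zz in(.053,.026):
  for dx in(-.01,.01):
    p=np.array([.5078,.1137,0])+np.array([.9991,-.042,0])*dx-np.array([.042,.9991,0])*.03;p[2]=zz
    print(zz,dx,((proj('side',[p])[0]-[285,140])*6).round(0))
"
```

```text
t 8.875 eef [0.509  0.1136 0.0838] yaw -2.46 F [ 0.1  0.5 -1.5] gap 38.1 -> t [-1.1  0.1 18.8] r [-0.004 -0.006 -0.001]
0.053 -0.01 [116. 268.]
0.053 0.01 [157. 268.]
0.026 -0.01 [117. 319.]
0.026 0.01 [159. 318.]
```

View pics/c4.png

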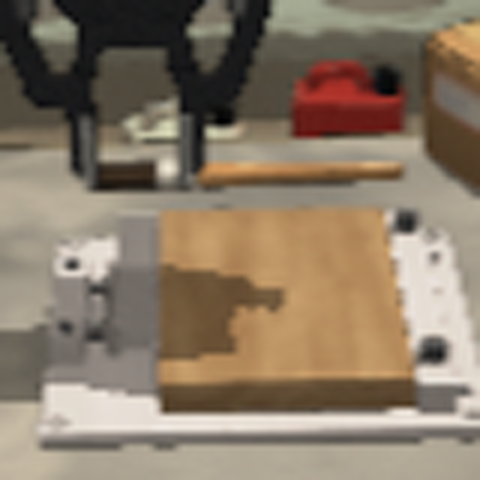

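The piece stands in the gap: top face at crop rows 212–268, x 117–157, where a seated piece should be. I'll close the fingers and press lightly on its top to confirm the seat height.

>>> send_rows(
  motion=[
    {"tx": -1,"ty": 0,"tz": 0,"rx": 0,"ry": -0.006,"rz": 0},
    {"tx": -1,"ty": 0,"tz": 0,"rx": 0,"ry": -0.006,"rz": 0},
    {"tx": -1,"ty": 0,"tz": 0,"rx": 0,"ry": -0.006,"rz": 0},
    {"tx": -1,"ty": 0,"tz": 10,"rx": 0,"ry": -0.006,"rz": 0},
    {"tx": -1,"ty": 0,"tz": 20,"rx": 0,"ry": -0.006,"rz": 0},
    {"tx": -1,"ty": 0,"tz": 25,"rx": 0,"ry": -0.006,"rz": 0},
    {"tx": -1,"ty": 0,"tz": 28,"rx": 0,"ry": -0.006,"rz": 0},
  ],
  hand=0,
)

```text
clock: 9.8
eef_pos: [0.5068, 0.1137, 0.0541]
tool_rot: [[0.999, -0.043, -0.003], [-0.043, -0.999, 0.004], [-0.003, -0.004, -1.0]]
contact_force: [-0.3, -0.1, 0.1]
finger_gap: -0.0002
```

>>> send_rows(
  motion=[
    {"tx": 0,"ty": 0,"tz": 1,"rx": 0,"ry": 0,"rz": 0},
    {"tx": 0,"ty": 0,"tz": 2,"rx": 0,"ry": 0,"rz": 0},
    {"tx": 0,"ty": 0,"tz": 3,"rx": 0,"ry": 0,"rz": 0},
    {"tx": 0,"ty": 0,"tz": 4,"rx": 0,"ry": 0,"rz": 0},
  ],
)

```text
clock: 10.3
eef_pos: [0.507, 0.1137, 0.053]
tool_rot: [[0.999, -0.043, -0.002], [-0.043, -0.999, 0.006], [-0.003, -0.006, -1.0]]
contact_force: [-6.5, -1.3, 26.4]
finger_gap: -0.0003
```

Contact is at z = 0.053 under 26 N, exactly the seated top height (8 + 45 mm). Now I'll retreat and take an unobstructed look.

>>> send_rows(
  motion=[
    {"tx": 0,"ty": 0,"tz": -20,"rx": 0,"ry": 0,"rz": 0},
    {"tx": 0,"ty": 0,"tz": -60,"rx": 0,"ry": 0,"rz": 0},
    {"tx": 0,"ty": 0,"tz": -110,"rx": 0,"ry": 0,"rz": 0},
    {"tx": 0,"ty": -50,"tz": -140,"rx": 0,"ry": 0,"rz": 0},
    {"tx": 0,"ty": -100,"tz": -160,"rx": 0,"ry": 0,"rz": 0},
    {"tx": 0,"ty": -160,"tz": -160,"rx": 0,"ry": 0,"rz": 0},
    {"tx": 0,"ty": -220,"tz": -160,"rx": 0,"ry": 0,"rz": 0},
    {"tx": 0,"ty": -230,"tz": -160,"rx": 0,"ry": 0,"rz": 0},
  ],
)

```text
clock: 11.3
eef_pos: [0.515, 0.3493, 0.2135]
tool_rot: [[0.999, -0.034, -0.004], [-0.034, -0.999, 0.009], [-0.004, -0.009, -1.0]]
contact_force: [-0.0, -0.4, -0.1]
finger_gap: 0.0
```

```bash
python3 -c "
from h import *
go([.5,.3,.2],0)
s=snap('side','s4.png');t=snap('top','t4.png')
A=cv2.resize(s[150:275,215:395],(720,500)[:2],interpolation=cv2.INTER_CUBIC)[:500]
B=cv2.resize(s[165:220,285:345],(436,400),interpolation=cv2.INTER_CUBIC)
C=cv2.resize(t[145:245,205:400],(400,205),interpolation=cv2.INTER_CUBIC)
A=cv2.resize(A,(400,278))
L=np.vstack([A,C]);B=cv2.resize(B,(400,L.shape[0]))
cv2.imwrite('pics/c5.png',np.hstack([L,B])[:,:,::-1])
"
```

```text
t 11.3 eef [0.515  0.3493 0.2135] yaw -1.93 F [-0.  -0.4 -0.1] gap 0.0 -> t [-13.3  49.9  13.1] r [-0.009  0.004 -0.034]
```

View pics/c5.png

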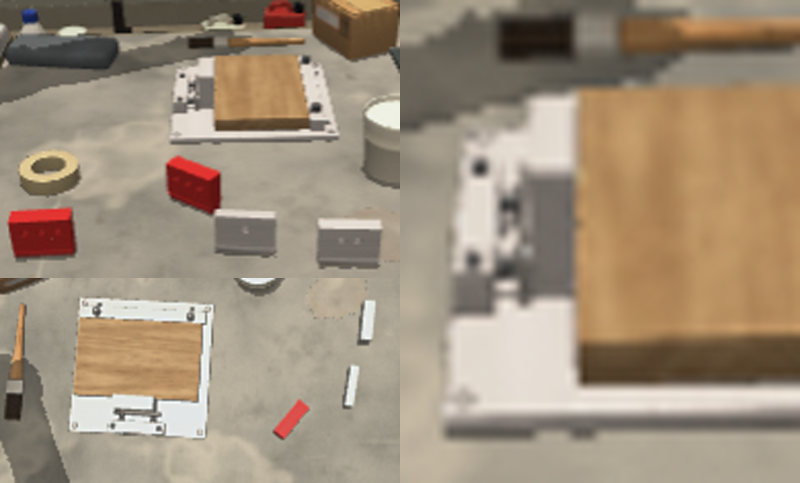

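The thick piece stands upright in the gap, tight against both the board's edge and the sprung plate. The thin and middle pieces, the brush and the tub haven't moved, and the arm is clear. I'm handing in.

```bash
python3 -c "
from h import *
print(env.finish_job())"
```

```text
the job is handed in; nothing more can be done
None
```

The thick packing piece (20 mm, three holes) is the snug one. I left it upright in the gap, pushed fully down onto the holder's base, and handed the job in at about 11.4 s.

- **Choice:** The cameras put the gap at about 17.5–18 mm, so I tried the thick piece first. It went in against about 6 N of resistance while sliding, so it was neither loose nor forced. The thin and middle pieces stayed on the bench and were never tried in the gap, because the thick one already fitted.
- **Seat check:** It stopped under about 27 N. With the fingers closed, I then pressed on its top with 26 N, and the top was at 53 mm, exactly the fully seated height.
- **Final pictures:** The piece stands upright, filling the gap between the plate and the board. The two spare pieces, the brush and the tub are undisturbed, and the gripper is touching nothing. The beaker was outside that last crop, but the arm never went near it.
- **Odd readings:**
  - The gripper read about 19 mm on the 20 mm piece. Camera hole counts and measured width both still identify it as the thick one.
  - I saw the sprung plate's displacement only roughly in the pictures; it follows mainly from the piece being 2–2.5 mm thicker than the gap.

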